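# Lock the swivel caster of a laundry dolly straight

## Task

The laundry-hamper dolly lies wheels-up on the counter and its swivel caster has been left turned aside. Pull the caster's spring plunger up by its black knob until it is well clear of the notched disc, swing the caster round until its wheel is straight, in line with the two fixed wheels and with the plunger over the middle notch, and let the plunger drop fully home there so the caster is locked. Leave the spanner, tin, bottles and other things where they are.

Things in the scene. Friction and masses are not known exactly. Their poses are not given: they have to be found in the camera images.
- dolly: laundry-hamper dolly lying wheels-up on the counter, heavy, does not move: plywood board 420 x 260 x 18, spanning x -130 to 290, y -130 to 130. Origin on the counter, right below the vertical swivel axis of its single swivel caster; +x runs along its length towards its two fixed wheels (centres at x 230, y -85 and 85, height 95, tops at 132), z up
- middle_notch (a point): the middle one of five notches, each 17 wide, in the rim of the steel disc (214 across, top 30 above the counter, 12 thick) round the swivel axis, on the side away from the fixed wheels, 40 degrees apart. This one points along the dolly's -x; the point is at the disc's top, 92 from the axis. Axes as the dolly's
- caster (a joint): swivel angle of the caster head, rad, counter-clockwise from above; 0 = wheel parallel to the fixed wheels, plunger at the middle notch. Other notches at -1.396, -0.698, 0.698, 1.396; stops at -1.75, 1.75. Starts at 1.0 to 1.6, in the last notch or between two. Stays where left (friction 0.12 N m); with the plunger in a notch it has about 0.03 rad of play and is locked
- plunger (a joint): height of the spring plunger, m: 0 = fully home in a notch, 0.010 = its rounded tip (12 across) rides on top of the disc between notches, 0.016 = upper stop. The spring pushes it down with about 5 N at home and 8 N at the top, so it drops by itself when let go
- knob_grip (a point): centre of the plunger's black round knob, an upright cylinder 28 across, 24 high, 79 above the counter when home; rises with the plunger, swings with the head: at caster angle q it is at (-92 cos q, -92 sin q) in the dolly's frame. Below it a sleeve 24 across, top 62 above the counter, on an arm with top at 44. Free on all sides. x axis along the arm towards the swivel axis, z up
- caster_wheel (a point): centre of the swivel caster's wheel (74 across, 24 wide, axle along its y), 35 from the swivel axis on the side away from the plunger, 95 above the counter, top at 132
- spanner: steel open-ended spanner, 150 long, lying flat across the dolly board between the swivel caster and the fixed wheels; bystander, leave alone
- grease_tin: small aluminium tin, 48 across, 28 high, standing on the dolly board; origin at centre of its underside; bystander
- spare_wheel: spare grey-and-black wheel, 74 across, 24 thick, lying flat on the counter near the robot's right; bystander
- screwdriver: screwdriver lying on the counter near the robot's left; bystander
- detergent: white detergent bottle, 84 across, 230 tall, standing on the left side of the counter; bystander
- softener: blue softener bottle, 64 across, 190 tall, right side of the counter; bystander
- brush: brush lying on the right side of the counter; bystander
- cup: white plastic measuring cup, 72 across, 60 tall, left side of the counter; bystander

How it is judged:
By the outcome, as a careful person would: the job done as asked, in the order asked, and still so for the second after the job is handed in, with the robot touching nothing.
It also fails if it takes over 32 s, if anything falls off the work surface, if the arm or the gripper's body presses on something with over 40 N, if the wrist force passes 120 N, or if a joint passes its speed limit or range.

## Robot

A 7-joint arm with a two-finger parallel gripper is mounted at the origin on the work surface. World frame = base frame: x ahead of the robot, y to its left, z up, the work surface at z = 0. Lengths are in m, angles in degrees, forces in N, time in s.
With the tool pointing down it reaches from about 0.425 to 0.875 m from the base axis. Payload 4.7 kg.
Tool frame: the origin (TCP) lies at the very end of the fingers, on their centre line; the grasp point (between the pads) lies 19 mm behind it; z points along the fingers, y is the line along which they close (so a half turn about z gives the same grasp; the last joint's range is limited). The gripper opens to 87 mm and grips with 3 to 60 N. Pads are 19 mm wide; open, the fingers measure 117 mm over their backs; the gripper's body (75 mm by 190 mm) begins 51 mm behind the grasp point.
Start: joints at [-75.968, 18.392, -4.016, 83.108, 1.295, 78.541, -3.26], TCP at [0.149, 0.633, 0.185] pointing down, gripper open.
Joint ranges: [-163.93, 163.93], [-17.29, 119.83], [-79.2, 71.16], [3.27, 140.29], [-89.18, 269.18], [5.43, 117.66], [-154.24, 154.24]. Speed limits (degrees/s): [147.25, 147.25, 180, 180, 180, 180, 180].

## Interface

Orientations are given as [roll, pitch, yaw] about the fixed x, y, z axes, in that order (R = Rz(yaw) Ry(pitch) Rx(roll)).
In Python, from cell import get_obs, cams, ticket, finder gives the robot as it stands.
- The arm moves only by the shell command python3 -m creep 'ROWS' [FORCE]. ROWS is text: rows parted by semicolons, each of 5 numbers parted by spaces: the shift along the world's x, y, z in m, then the turn about the world's z in degrees, then the finger opening in m, from 0 to 0.087. A call has 1 to 8 rows; each row shifts and turns the commanded pose from where the row before left it; what a row does not reach is not made up. A row lasts 1/8 s, in which the tool goes at most 62.5 mm and 10.7 degrees, less where a joint would pass 70% of its speed; a pose out of reach is approached as far as the arm can. A call with a gripper value outside its range is refused whole. The fingers move at their own pace and stop on an object; FORCE is the grip in N (left out, the last holds). Time passes only in rows, so rows that do not move let the fingers close. It gives the time, the measured TCP pose, the force, the opening and the grip force at its end, in the units of the state.
- get_obs(): the state, without advancing time (a new reading comes with each control period).
- cams.read_camera(name): name is "scene" or "top" or "wrist"; returns the picture (420x560x3 uint8, red, green, blue); there is no depth.
- cams.calibration(name): a dict with "fx", "fy", "cx", "cy" (pixels), "k1" (the pictures are not rectified: a ray, as slopes to the right and down, at radius r is drawn at 1 + k1 r^2 times it, then the intrinsics apply), "extrinsics" (4x4, takes a point from world to camera coordinates). Camera axes: x right, y down, z forward; pixel columns grow to the right and rows downward; lengths in m; the calibration is good to about 2 mm. A picture is of the moment at which its call begins: read the wrist's pose just before it. calibration takes no time and is no camera call; for the wrist camera it gives the pose at the moment of the call.
- ticket.sign_off(): hands the job in; it is judged then, once.
Trained networks look in the newest picture that a camera, given by its name, has taken for a name from the list of things; names that differ only in an ending like _2 or _b are one class to them, and where a whole thing is asked for, a point or a joint stands for the part that bears it (a point fixed in the world has none). Each returns a list of dicts, best first, with "p" (0 to 1); they miss things now and then, are a little off and sometimes report something else, mostly with a low value. They report only what shows in the picture. A call takes as long as a camera call.
- finder.masks_of(name, camera): "mask" (420x560 bool, what is visible of it) and "xy" ([column, row] in pixels, amid what is visible of it).
- finder.tip_of(name, camera): "xy" ([column, row] in pixels: a listed point, or the origin of a listed thing).
The state is a dict: "time_s": time; "qpos": joint angles; "joint_velocities": joint speeds; "effort": joint torques, N m; "tool_pos": TCP position; "tool_rot": TCP orientation; "force": force on the tool from outside, world axes, zero at the start; "wrist_torque": the same for the moment, N m; "grip_width": finger opening in m; "grasp_force": force on a finger pad.
Only numpy, scipy, OpenCV 4.12 (cv2) and the standard library are available. Lean on these libraries where they do the work, as an engineer would, in place of code of your own. Each camera call takes 0.05 s, during which the arm holds its last target. There are 200 camera calls.

## Working session

There is one attempt and no reset: what is moved stays moved. The work goes in short steps, Python scripts to look and compute and a shell command to move; the robot and the scene stay as the last step left them, time stands still between calls to the robot, and variables do not carry over. Pictures are saved under pics/ and viewed, at most 10 in all, crops included, and the job is handed in when it is done.

```bash
mkdir -p pics
cat > h.py <<'E'
import numpy as np, cv2
from cell import get_obs, cams, ticket, finder
def ray(cam,xy,C=None):
    c=C or cams.calibration(cam)
    d=np.array([(xy[0]-c["cx"])/c["fx"],(xy[1]-c["cy"])/c["fy"]]); u=d.copy()
    for _ in range(20): u=d/(1+c["k1"]*(u@u))
    E=np.array(c["extrinsics"]); R,t=E[:3,:3],E[:3,3]
    return -R.T@t, R.T@np.array([u[0],u[1],1])
def at_z(cam,xy,z,C=None):
    o,d=ray(cam,xy,C); return o+d*(z-o[2])/d[2]
def save(cam,name):
    im=cams.read_camera(cam); cv2.imwrite(f"pics/{name}.png",im[:,:,::-1]); return im
E
python3 - <<'E'
from h import *
save("top","top0"); save("scene","scene0")
print(get_obs()["tool_pos"],get_obs()["tool_rot"])
for n,z in [("dolly",0),("middle_notch",.03),("knob_grip",.079),("caster_wheel",.095),("spanner",.02),("grease_tin",.018)]:
  for cam in("top","scene"):
    for r in finder.tip_of(n,cam)[:2]: print(n,cam,r["p"],np.round(r["xy"],1),np.round(at_z(cam,r["xy"],z),4))
E
```

```text
[0.14859434 0.63221559 0.18406824] [-1.79901746e+02  5.22332137e-03  1.66778337e+02]
dolly top 0.77 [261.5 192.9] [0.5715 0.0454 0.    ]
dolly top 0.31 [252.3 152.9] [0.7205 0.0782 0.    ]
dolly scene 0.89 [292.2 255.2] [0.5696 0.0458 0.    ]
middle_notch top 0.77 [269.3 218.6] [0.475  0.0178 0.03  ]
middle_notch top 0.71 [254.3 152.3] [0.7164 0.07   0.03  ]
middle_notch scene 0.93 [273.  227.5] [0.4807 0.017  0.03  ]
knob_grip top 0.41 [285.7 199. ] [ 0.5397 -0.0401  0.079 ]
knob_grip scene 0.58 [258.5 232.2] [ 0.5276 -0.0378  0.079 ]
caster_wheel top 0.91 [254.6 187.8] [0.5779 0.0677 0.095 ]
caster_wheel scene 0.88 [306.5 234.8] [0.5866 0.0762 0.095 ]
caster_wheel scene 0.57 [135.7 222.3] [ 0.412  -0.3447  0.095 ]
spanner top 0.79 [250.  151.9] [0.7201 0.0859 0.02  ]
spanner top 0.61 [255.8 186.1] [0.5941 0.0656 0.02  ]
spanner scene 0.89 [320.8 296.9] [0.731  0.0662 0.02  ]
grease_tin top 0.6 [229.6 171.2] [0.6499 0.1606 0.018 ]
grease_tin top 0.34 [401.1 178.6] [ 0.6179 -0.4665  0.018 ]
grease_tin scene 0.75 [346.3 262.7] [0.6497 0.1718 0.018 ]
```

View pics/top0.png

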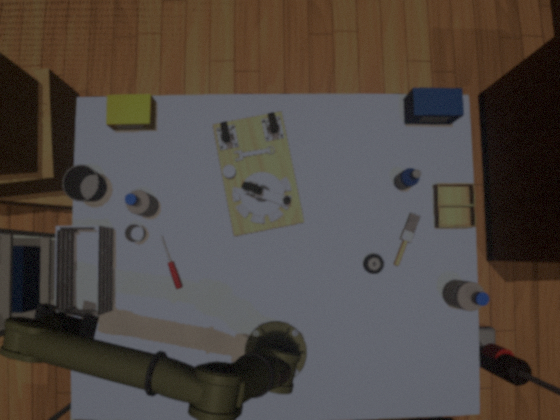

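View pics/scene0.png

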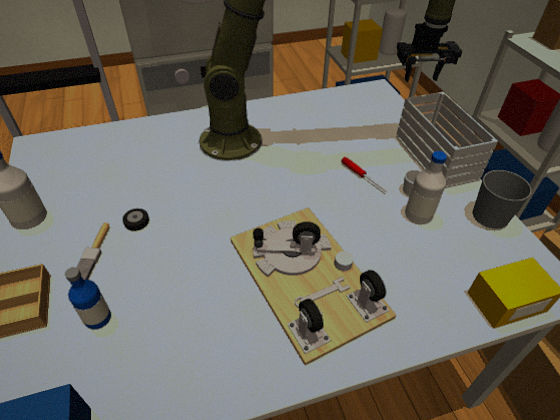

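The top and scene views agree. The dolly origin is near (0.57, 0.045) with yaw about 16°, and the knob is near (0.53, -0.04) (top pixel 286,199). The caster is at roughly 1 rad. I'm moving above it for a close look with the wrist camera.

```bash
python3 -m creep '0.03 -0.01 0.05 -6 0.087;0.035 -0.03 0.04 -6 0.087;0.04 -0.045 0.01 -6 0.087;0.04 -0.045 0 -6 0.087;0.035 -0.05 0 -7 0.087;0.03 -0.05 0 -7 0.087;0.03 -0.05 0 -7 0.087;0.03 -0.05 0 -7 0.087'
python3 -m creep '0.03 -0.05 0 -7 0.087;0.02 -0.055 0 -7 0.087;0.02 -0.055 0 -7 0.087;0.01 -0.055 0 -8 0.087;0 -0.055 0 -8 0.087;0 -0.055 0 -8 0.087;0 -0.04 0 -7 0.087;0 0 0 0 0.087'
python3 - <<'E'
from h import *
o=get_obs();print(o["time_s"],o["tool_pos"],o["tool_rot"])
C=cams.calibration("wrist"); save("wrist","w0")
for n,z in [("dolly",0),("middle_notch",.03),("knob_grip",.084),("caster_wheel",.095)]:
    for r in finder.tip_of(n,"wrist")[:2]: print(n,r["p"],np.round(r["xy"],1),np.round(at_z("wrist",r["xy"],z,C),4))
E
```

```text
time_s: 1.7
tool_pos: [0.4195, 0.3011, 0.2854]
tool_rot: [179.9, -0.0, 114.5]
force: [0.6, -0.2, -0.2]
grip_width: 0.0872
grasp_force: 0.0
time_s: 2.7
tool_pos: [0.4983, -0.0666, 0.2857]
tool_rot: [179.9, -0.0, 62.3]
force: [1.0, 0.1, -0.1]
grip_width: 0.0872
grasp_force: 0.0
2.7 [ 0.4983429  -0.06655538  0.28565607] [ 1.79929191e+02 -1.71598414e-02  6.23293636e+01]
dolly 0.74 [289.5  61.8] [0.572  0.0455 0.    ]
middle_notch 0.78 [227.1 114. ] [0.4771 0.0246 0.03  ]
knob_grip 0.92 [305. 143.] [ 0.5418 -0.0434  0.084 ]
caster_wheel 0.68 [281.8  13.9] [0.5775 0.0785 0.095 ]
```

View pics/w0.png

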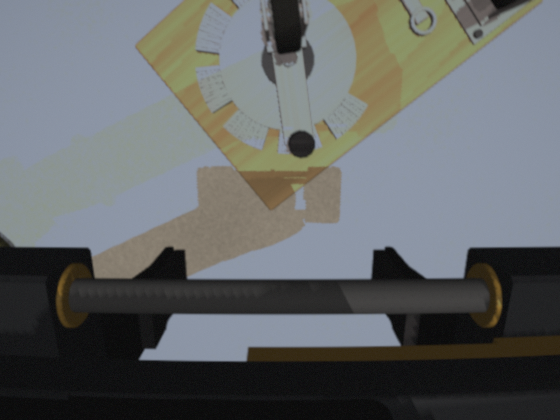

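The wrist view shows the knob at (302,144) and the board's near edge from corner (137,45) to (272,210). I'll work out the dolly pose from those corners.

Run:
```python
from h import *
C=cams.calibration("wrist")
a=at_z("wrist",(137,45),.018,C);b=at_z("wrist",(272,210),.018,C);e=at_z("wrist",(541,1),.018,C)
print(a,b,np.linalg.norm(a-b))
v=(a-b)[:2];yaw1=np.arctan2(-v[0],v[1]);w=(e-b)[:2];yaw2=np.arctan2(w[1],w[0])
print("yaw",np.degrees([yaw1,yaw2]))
for yaw in(yaw1,yaw2):
  x=np.array([np.cos(yaw),np.sin(yaw)]);print("origin",(a+b)[:2]/2+.13*x)
O=np.array([.5715,.0455])
for z in(.091,.101):
  k=at_z("wrist",(302,144),z,C)[:2];d=O-k;print(k,np.linalg.norm(d),np.degrees(np.arctan2(d[1],d[0])))
```

```text
[0.41833844 0.15085661 0.018     ] [ 0.46842584 -0.10030624  0.018     ] 0.2561084174877567
yaw [11.27808643 11.69574262]
origin [0.57087178 0.05069942]
origin [0.57068306 0.05162807]
[ 0.53824511 -0.03555694] 0.0876134384016129 67.6933356315047
[ 0.53803073 -0.03461341] 0.0868236767857478 67.32611733840429
```

```bash
python3 -m creep '0.02 0.016 -0.03 3 0.087;0.02 0.015 -0.05 4 0.087;0 0 -0.05 0 0.087;0 0 -0.04 0 0.08;0 0 -0.03 0 0.07;0 0 -0.014 0 0.06;0 0 0 0 0.06' 25
python3 - <<'E'
from h import *
o=get_obs();print(o["tool_pos"],o["tool_rot"])
C=cams.calibration("wrist"); save("wrist","w1")
for n in["knob_grip"]:
    for r in finder.tip_of(n,"wrist")[:2]: print(n,r["p"],np.round(r["xy"],1),np.round(at_z("wrist",r["xy"],.089,C),4))
E
```

```text
time_s: 3.82
tool_pos: [0.5383, -0.0305, 0.0706]
tool_rot: [-179.9, 0.0, 69.9]
force: [-0.2, -0.8, 1.0]
grip_width: 0.0623
grasp_force: 0.0
[ 0.53834268 -0.03049863  0.07061862] [-1.79934657e+02  4.70157044e-02  6.98575543e+01]
knob_grip 0.91 [286.5 275.2] [ 0.5376 -0.043   0.089 ]
```

View pics/w1.png

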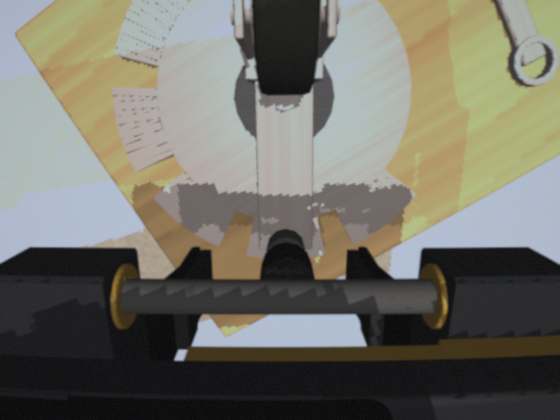

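Run:
```python
from h import *
o=get_obs();p=np.array(o["tool_pos"]);C=cams.calibration("wrist")
y=np.radians(69.86);x=np.array([np.cos(y),np.sin(y)]);l=np.array([-np.sin(y),np.cos(y)])
f=lambda xy,z:(lambda w:np.round([w@x*1e3,w@l*1e3],1))((at_z("wrist",xy,z,C)-p)[:2])
cc=ray("wrist",(0,0),C)[0]-p;print("cam",cc)
print("hub centre",f((284,97),.044),f((284,97),.03),"knob front row230",[f((287,230),z) for z in(.065,.077,.1)])
print("knob sides row 275",[f((262,275),z) for z in(.077,.101)],[f((312,275),z) for z in(.077,.101)])
im=cv2.imread("pics/w1.png")[180:330,180:390];cv2.imwrite("pics/w1c.png",cv2.convertScaleAbs(cv2.resize(im,None,fx=3.5,fy=3.5,interpolation=3),alpha=2.5))
```

```text
cam [0.02293851 0.06541504 0.19971626]
hub centre [79.9 -2.7] [80.5 -2.9] knob front row230 [array([ 4.9, -4.3]), array([ 8.6, -4. ]), array([15.8, -3.4])]
knob sides row 275 [array([-18.,  10.]), array([-7.2,  8.9])] [array([-18. , -18.3]), array([ -7.3, -15.9])]
```

View pics/w1c.png

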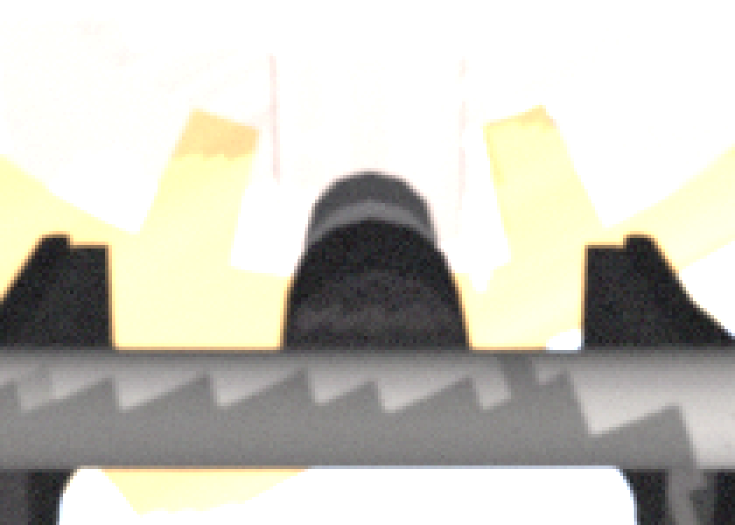

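The crop shows the knob about 12 mm further out than the TCP, on the tooth between two notches. I'll shift by (-0.001, -0.013) and close.

```bash
python3 -m creep '-0.001 -0.013 0 0 0.06;0 0 0 0 0.045;0 0 0 0 0.02;0 0 0 0 0.02;0 0 0 0 0.02;0 0 0 0 0.02' 30
```

```text
time_s: 4.68
tool_pos: [0.5377, -0.0441, 0.071]
tool_rot: [180.0, 0.0, 69.8]
force: [-0.6, 0.1, -0.1]
grip_width: 0.0227
grasp_force: 0.0
```

Run:
```python
from h import *
o=get_obs();print(o["grip_width"],o["grasp_force"],o["force"],o["tool_pos"])
save("wrist","w2")
im=cv2.imread("pics/w2.png")[80:360,100:460];cv2.imwrite("pics/w2c.png",cv2.convertScaleAbs(cv2.resize(im,None,fx=2,fy=2,interpolation=3),alpha=2.2))
```

```text
0.02265389341110214 0.0 [-0.57868491  0.11588797 -0.09297886] [ 0.53772496 -0.04405364  0.07104898]
```

View pics/w2c.png

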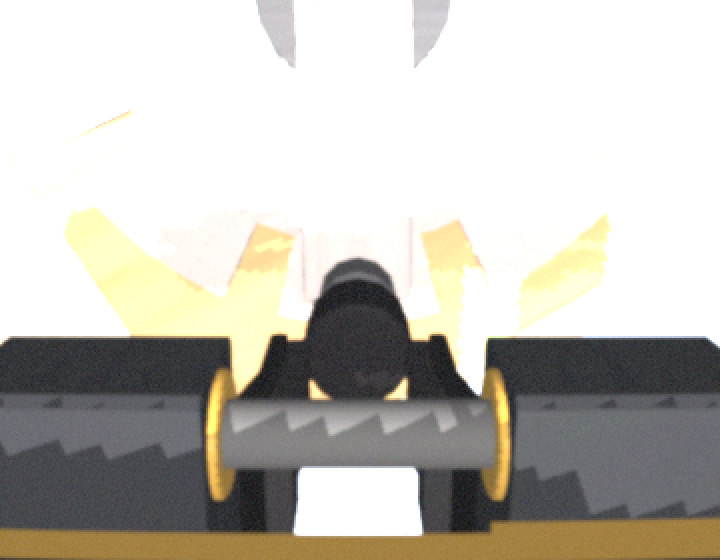

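Run:
```python
from h import *
o=get_obs();p=np.array(o["tool_pos"]);C=cams.calibration("wrist")
y=np.radians(69.86);x=np.array([np.cos(y),np.sin(y)]);l=np.array([-np.sin(y),np.cos(y)])
E=np.array(C["extrinsics"])
def pr(w):
  c=E[:3,:3]@w+E[:3,3];u=c[:2]/c[2];u=u*(1+C["k1"]*u@u);return np.round([C["fx"]*u[0]+C["cx"],C["fy"]*u[1]+C["cy"]],0)
for h in(0,.019,.03):
  for s in(-.011,.011):
    for a in(-.0095,.0095): print(h,s,a,pr(p+np.r_[x*a+l*s,h]))
f=lambda xy,z:(lambda w:np.round([w@x*1e3,w@l*1e3],1))((at_z("wrist",xy,z,C)-p)[:2])
print("top rear edge row 279",[f((279,279),z) for z in(.091,.101)],"bottom front row221",[f((279,221),z) for z in(.067,.077)],"sides",[f((c,252),.101) for c in(254,305)])
print("sleeve front base row 209",f((279,209),.044),"hub",f((276,60),.044))
for r in finder.tip_of("knob_grip","wrist")[:1]: print(r["p"],r["xy"],[f(r["xy"],z) for z in (.079,.089)])
```

```text
0 -0.011 -0.0095 [299. 258.]
0 -0.011 0.0095 [299. 226.]
0 0.011 -0.0095 [260. 258.]
0 0.011 0.0095 [260. 226.]
0.019 -0.011 -0.0095 [301. 271.]
0.019 -0.011 0.0095 [301. 237.]
0.019 0.011 -0.0095 [259. 271.]
0.019 0.011 0.0095 [258. 237.]
0.03 -0.011 -0.0095 [302. 280.]
0.03 -0.011 0.0095 [303. 244.]
0.03 0.011 -0.0095 [258. 280.]
0.03 0.011 0.0095 [257. 244.]
top rear edge row 279 [array([-13.4,   0.4]), array([-8.8,  0.4])] bottom front row221 [array([11.2,  0.4]), array([14.1,  0.4])] sides [array([ 5.4, 12.5]), array([  5.4, -12.1])]
sleeve front base row 209 [12.5  0.3] hub [100.3   2. ]
0.96 [280.6, 247.6] [array([-0.4, -0.5]), array([ 3.3, -0.4])]
```

```bash
python3 -m creep '0 0 0 0 0.0;0 0 0 0 0.0' 30
```

```text
time_s: 5.03
tool_pos: [0.5377, -0.0442, 0.0711]
tool_rot: [180.0, 0.0, 69.8]
force: [0.2, 0.4, 0.6]
grip_width: 0.0074
grasp_force: 0.0
```

Run:
```python
from h import *
save("wrist","w3");save("scene","s3")
im=cv2.imread("pics/w3.png")[80:360,100:460];im2=cv2.imread("pics/s3.png")[150:290,200:380]
a=cv2.resize(im,(400,311));b=cv2.resize(im2,(400,311),interpolation=3)
cv2.imwrite("pics/c3.png",np.hstack([cv2.convertScaleAbs(a,alpha=2),b]))
```

```text
(no output)
```

View pics/c3.png

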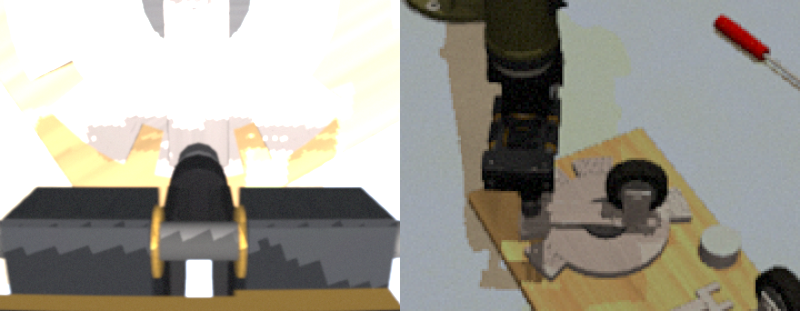

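The fingers closed without meeting the knob, although the position looks aligned. They appear to be passing above it. Opening, going lower while staying clear of the arm at z 0.044, and closing again is safe.

```bash
python3 -m creep '0 0 0.01 0 0.07;0 0 0 0 0.07;0 0 0 0 0.07;0 0 0 0 0.07;0 0 0 0 0.07;0 0 0 0 0.07;0 0 -0.015 0 0.07;0 0 -0.01 0 0.07' 25
python3 - <<'E'
from h import *
o=get_obs();p=np.array(o["tool_pos"]);print(p)
save("wrist","w4");save("scene","s4")
im=cv2.imread("pics/w4.png")[150:360,140:410];im2=cv2.imread("pics/s4.png")[170:260,220:340]
a=cv2.resize(im,(400,311));b=cv2.resize(im2,(400,300),interpolation=3);b=cv2.copyMakeBorder(b,0,11,0,0,0)
cv2.imwrite("pics/c4.png",np.hstack([cv2.convertScaleAbs(a,alpha=3),cv2.convertScaleAbs(b,alpha=2)]))
C=cams.calibration("scene");E=np.array(C["extrinsics"])
for w in(p,p+[0,0,.03]):
  c=E[:3,:3]@w+E[:3,3];u=c[:2]/c[2];u=u*(1+C["k1"]*u@u);q=np.array([C["fx"]*u[0]+C["cx"],C["fy"]*u[1]+C["cy"]]);print(q,"in crop",(q-[220,170])*400/120+[400,0])
E
```

```text
time_s: 6.12
tool_pos: [0.5369, -0.0441, 0.0546]
tool_rot: [-179.9, 0.0, 69.8]
force: [0.4, 0.6, -0.3]
grip_width: 0.0684
grasp_force: 0.0
[ 0.5369353  -0.04413282  0.05459749]
[257.38013288 241.17794705] in crop [524.60044293 237.2598235 ]
[257.08136265 233.85461698] in crop [523.60454215 212.84872328]
```

View pics/c4.png

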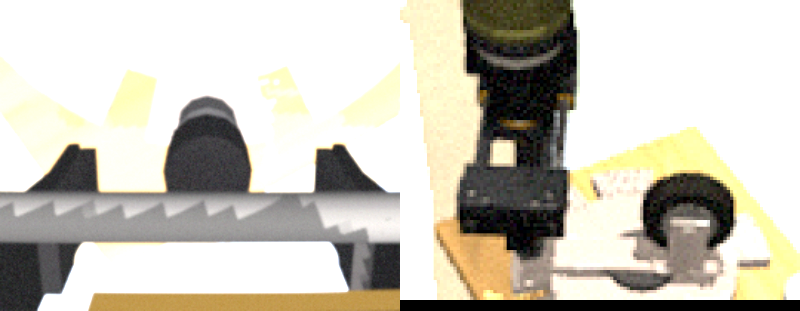

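Run:
```python
from h import *
o=get_obs();p=np.array(o["tool_pos"])
y=np.radians(69.86);x=np.array([np.cos(y),np.sin(y)]);l=np.array([-np.sin(y),np.cos(y)])
def pr(C,w):
  E=np.array(C["extrinsics"]);c=E[:3,:3]@w+E[:3,3];u=c[:2]/c[2];u=u*(1+C["k1"]*u@u);return np.array([C["fx"]*u[0]+C["cx"],C["fy"]*u[1]+C["cy"]])
W=cams.calibration("wrist");S=cams.calibration("scene");print(W["fx"],W["k1"])
for h in(0,.02,.03,.04,.05,.06,.07):print("wrist",h,[np.round(pr(W,p+np.r_[x*a+l*.0342,h])) for a in(-.0095,0,.0095)])
sc=lambda w:np.round((pr(S,w)-[220,170])*400/120+[400,0])
for h in(0,.02,.04):print("near finger in scene crop",h,sc(p+np.r_[-l*.034,h]),sc(p+np.r_[-l*.058,h]))
print("body corners",[sc(p+np.r_[x*a-l*.095,.07]) for a in(-.0375,.0375)])
k=np.array([.5373,-.0434])
for z in(.044,.062,.067,.091,.101):print("knob axis",z,sc(np.r_[k,z]))
g=(cv2.cvtColor(cv2.imread("pics/s4.png"),6)[170:260,220:340]).astype(int)
print(g[55:90:2,25:52:2])
```

```text
374.19474051365586 -0.07202280011335345
wrist 0 [array([220., 258.]), array([219., 242.]), array([218., 226.])]
wrist 0.02 [array([214., 272.]), array([213., 255.]), array([212., 237.])]
wrist 0.03 [array([210., 280.]), array([209., 262.]), array([208., 244.])]
wrist 0.04 [array([207., 289.]), array([206., 271.]), array([204., 251.])]
wrist 0.05 [array([203., 299.]), array([201., 280.]), array([200., 260.])]
wrist 0.06 [array([198., 311.]), array([196., 290.]), array([195., 269.])]
wrist 0.07 [array([193., 324.]), array([191., 302.]), array([189., 279.])]
near finger in scene crop 0 [521. 270.] [518. 294.]
near finger in scene crop 0.02 [520. 254.] [517. 278.]
near finger in scene crop 0.04 [519. 237.] [517. 261.]
body corners [array([460., 272.]), array([563., 277.])]
knob axis 0.044 [526. 246.]
knob axis 0.062 [525. 231.]
knob axis 0.067 [525. 227.]
knob axis 0.091 [524. 208.]
knob axis 0.101 [524. 199.]
[[ 33  31  36  29  29  26  23  31  30  26  26  29  15 120]
 [ 36  38  28  33  28  32  30  30  31  35  27  31   6 129]
 [ 56  32  35  37  31  35  33  29  27  31  44  23  20 144]
 [ 
[... 182 characters left out ...]
4  12  14   4   0  14   1  12  11  34  13  90 132]
 [  0   0   2  10   4   1   1   4  13   8  12   0  87 132]
 [ 90  89  80  68  13   0   0   0  18  41  57  77 120 138]
 [ 93  93  95  81   9   6   1  10  33  63  74 140 136 131]
 [ 97  94  97  89  77  12   7  10  30  73  72 136 132 131]
 [ 96  91  97 100  92  79  29  45  63  82  95 136 141 135]
 [ 93  99  91  96  93  96  76  80  75  79  88 131 132 130]
 [ 96  91  93  95  97  90  73  70  73  72  73  70  65  68]
 [ 98  99  97  95  94  92  76  75  79  77 103 129 126 112]
 [103  95  98  92  86 100  89  96  70  65 102 135 137 137]
 [116 117  96  98  85  65  77  80  90  65  79 122 139 138]
 [112 131 123  98 100 101  89  75  73  77  75 128 137 134]]
```

Both views put the real fingertips about 38 mm above the reported TCP. The finger corners in the wrist view fit h≈0.038, and in the scene view the gripper body sits higher than predicted. I'll go down another 20 mm and close while watching the force.

```bash
python3 -m creep '0 0 -0.01 0 0.07;0 0 -0.01 0 0.07;0 0 0 0 0.05;0 0 0 0 0.03;0 0 0 0 0.01;0 0 0 0 0.01;0 0 0 0 0.01;0 0 0 0 0.01' 30
```

```text
time_s: 7.22
tool_pos: [0.5377, -0.0441, 0.0362]
tool_rot: [-180.0, -0.0, 69.8]
force: [-1.8, 0.6, 1.2]
grip_width: 0.0272
grasp_force: 30.0
```

Gripped at 27 mm with 30 N. I'll lift in small steps and watch the force.

```bash
python3 -m creep '0 0 0 0 0.0;0 0 0.002 0 0.0;0 0 0.002 0 0.0;0 0 0 0 0.0' 45
python3 -m creep '0 0 0.002 0 0.0;0 0 0 0 0.0'
```

```text
time_s: 7.72
tool_pos: [0.5374, -0.0441, 0.0396]
tool_rot: [-180.0, 0.0, 69.8]
force: [1.6, 0.7, -7.8]
grip_width: 0.0272
grasp_force: 45.0
time_s: 7.98
tool_pos: [0.5373, -0.0441, 0.0419]
tool_rot: [-180.0, 0.0, 69.8]
force: [2.1, 0.4, -8.3]
grip_width: 0.027
grasp_force: 45.0
```

Run:
```python
from h import *
from scipy.optimize import least_squares
def pr(C,w):
  E=np.array(C["extrinsics"]);c=E[:3,:3]@w+E[:3,3];u=c[:2]/c[2];u=u*(1+C["k1"]*u@u);return np.array([C["fx"]*u[0]+C["cx"],C["fy"]*u[1]+C["cy"]])
for n in("top","scene"):
  C=cams.calibration(n);im=cv2.imread(f"pics/{n}0.png");h=cv2.cvtColor(im,cv2.COLOR_BGR2HSV)
  m=cv2.inRange(h,(15,70,60),(35,255,255))
  k,lab,st,_=cv2.connectedComponentsWithStats(m);q=np.array([270,185] if n=="top" else [290,300])
  best=max((i for i in range(1,k) if st[i,0]-5<q[0]<st[i,0]+st[i,2]+5 and st[i,1]-5<q[1]<st[i,1]+st[i,3]+5),key=lambda i:st[i,4])
  pts=cv2.findNonZero((lab==best).astype(np.uint8))[:,0].astype(float)
  w=np.array([at_z(n,p,.018,C)[:2] for p in pts]).astype(np.float32)
  (c,s,a)=cv2.minAreaRect(w);print(n,len(w),c,s,a)
  # offset board centre is +0.08 along x
  for t in (a,a-90):
    t=np.radians(t); print("  origin",np.array(c)-.08*np.array([np.cos(t),np.sin(t)]),np.degrees(t))
O=np.array([.5705,.045]);k=np.array([.5374,-.0441])
for dt in(0,-8,-16,-24,-32,-40,-48,-57):
  t=np.radians(dt);R=np.array([[np.cos(t),-np.sin(t)],[np.sin(t),np.cos(t)]]);print(dt,np.round(O+R@(k-O),4))
```

```text
Traceback (most recent call last):
ValueError: max() iterable argument is empty
```

```bash
cat > b.py <<'E'
from h import *
for n,q in(("top",(240,140)),("scene",(290,300))):
  C=cams.calibration(n);im=cv2.imread(f"pics/{n}0.png");h=cv2.cvtColor(im,cv2.COLOR_BGR2HSV).astype(int)
  r=h[q[1],q[0]];print(n,r)
  m=((abs(h[:,:,0]-r[0])<12)&(h[:,:,1]>r[1]*.55)&(h[:,:,2]>r[2]*.6)).astype(np.uint8)
  m=cv2.morphologyEx(m,cv2.MORPH_OPEN,np.ones((2,2),np.uint8))
  k,lab=cv2.connectedComponents(m)
  ys,xs=np.nonzero(lab==lab[q[1],q[0]]);pts=np.c_[xs,ys].astype(float)
  w=np.array([at_z(n,p,.018,C)[:2] for p in pts]).astype(np.float32)
  c,s,a=cv2.minAreaRect(w);print(n,len(w),np.round(c,4),np.round(s,3),a)
  for t in(a,a-90):
    t=np.radians(t); print("  origin",np.round(np.array(c)-.08*np.array([np.cos(t),np.sin(t)]),4),np.degrees(t))
O=np.array([.5705,.045]);k=np.array([.5374,-.0441])
for dt in(0,-8,-16,-24,-32,-40,-48,-57):
  t=np.radians(dt);R=np.array([[np.cos(t),-np.sin(t)],[np.sin(t),np.cos(t)]]);print(dt,np.round(O+R@(k-O),4))
E
python3 b.py
```

```text
top [33 62 99]
top 4137 [0.6405 0.0556] [0.417 0.256] 10.695068359375
  origin [0.5619 0.0408] 10.695068359375
  origin [0.6257 0.1342] -79.304931640625
scene [ 27 112 150]
scene 6984 [0.6549 0.0585] [0.418 0.259] 10.86082649230957
  origin [0.5764 0.0435] 10.86082649230957
  origin [0.6399 0.1371] -79.13917350769043
0 [ 0.5374 -0.0441]
-8 [ 0.5253 -0.0386]
-16 [ 0.5141 -0.0315]
-24 [ 0.504  -0.0229]
-32 [ 0.4952 -0.013 ]
-40 [ 0.4879 -0.002 ]
-48 [0.4821 0.01  ]
-57 [0.4777 0.0242]
```

Three independent fits put the dolly yaw at about 11°, so the swing is about -58.5°. I'll do the first 48° now.

```bash
python3 -m creep '-0.012 0.0055 0 -8 0;-0.011 0.007 0 -8 0;-0.010 0.0085 0 -8 0;0 0 0 0 0'
python3 -m creep '-0.009 0.010 0 -8 0;-0.0075 0.011 0 -8 0;-0.0055 0.012 0 -8 0;0 0 0 0 0'
python3 - <<'E'
from h import *
o=get_obs();p=np.array(o["tool_pos"]);C=cams.calibration("wrist");print(p,o["tool_rot"][2])
save("wrist","w5")
y=np.radians(o["tool_rot"][2]);x=np.array([np.cos(y),np.sin(y)]);l=np.array([-np.sin(y),np.cos(y)])
for n,z in(("middle_notch",.03),("dolly",0),("caster_wheel",.095)):
  for r in finder.tip_of(n,"wrist")[:2]:print(n,r["p"],r["xy"],at_z("wrist",r["xy"],z,C))
E
```

```text
time_s: 8.48
tool_pos: [0.5039, -0.0234, 0.042]
tool_rot: [-180.0, 0.0, 45.9]
force: [0.9, -1.5, -9.2]
grip_width: 0.0269
grasp_force: 45.0
time_s: 8.98
tool_pos: [0.482, 0.0089, 0.0418]
tool_rot: [180.0, 0.1, 22.0]
force: [-0.3, -1.9, -8.3]
grip_width: 0.027
grasp_force: 45.0
[0.48201395 0.00888649 0.04183313] 21.974618446319553
middle_notch 0.8 [248.2, 228.4] [0.47891212 0.02735845 0.03      ]
dolly 0.77 [276.3, 72.8] [0.56884786 0.04584109 0.        ]
```

View pics/w5.png

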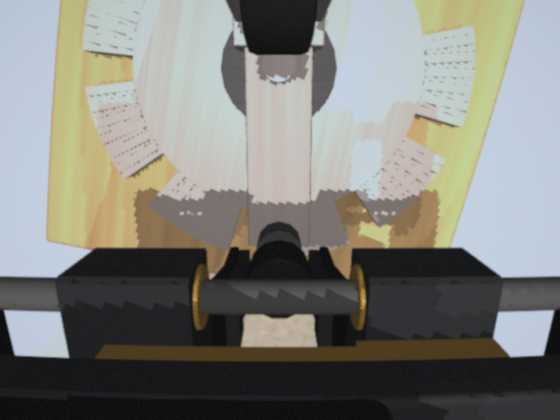

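Forces are small and the caster follows. The finder puts the middle notch at 11.6°, which agrees with the board fit. I'll turn the remaining 11° and lower the plunger gently.

```bash
python3 -m creep '-0.003 0.0088 0 -5.5 0;-0.0023 0.0087 0 -5.5 0;0 0 0 0 0;0 0 0 0 0'
python3 -m creep '0 0 -0.003 0 0;0 0 -0.003 0 0;0 0 -0.002 0 0;0 0 0 0 0'
```

```text
time_s: 9.68
tool_pos: [0.4769, 0.0264, 0.0418]
tool_rot: [180.0, 0.1, 10.8]
force: [-1.7, -2.4, -8.8]
grip_width: 0.0272
grasp_force: 45.0
time_s: 10.18
tool_pos: [0.4769, 0.0265, 0.0337]
tool_rot: [180.0, 0.1, 10.8]
force: [-3.9, -3.7, -6.2]
grip_width: 0.0271
grasp_force: 45.0
```

It is below the disc-top level with the spring still pulling at -6 N, so the plunger has entered the notch. I'll continue to home.

```bash
python3 -m creep '0 0 -0.003 0 0;0 0 -0.002 0 0;0 0 0 0 0;0 0 0 0 0'
python3 -m creep '0 0 -0.002 0 0;0 0 0 0 0'
```

```text
time_s: 10.68
tool_pos: [0.4769, 0.0265, 0.0289]
tool_rot: [180.0, 0.1, 10.8]
force: [-3.5, -3.3, -6.0]
grip_width: 0.027
grasp_force: 45.0
time_s: 10.92
tool_pos: [0.4769, 0.0265, 0.0269]
tool_rot: [180.0, 0.1, 10.8]
force: [-3.2, -3.9, -5.5]
grip_width: 0.0269
grasp_force: 45.0
```

Now about 0.7 mm above home, I'll release and let the spring drop it. The fingers open at this spot before I retreat upward.

```bash
python3 -m creep '0 0 0 0 0.03;0 0 0 0 0.045;0 0 0 0 0.06;0 0 0 0 0.065;0 0 0 0 0.065;0 0 0 0 0.065'
python3 -m creep '0 0 0.02 0 0.065;0 0 0.04 0 0.065;0 0 0.06 0 0.065;-0.02 -0.02 0.06 0 0.065;-0.01 -0.03 0.06 0 0.065;0 0 0 0 0.065;0 0 0 0 0.065'
python3 - <<'E'
from h import *
C=cams.calibration("wrist"); a=save("wrist","w6");b=save("scene","s6")
for n,z in(("knob_grip",.079),("dolly",0),("caster_wheel",.095),("middle_notch",.03)):
  for cam,cc in(("wrist",C),("scene",None)):
    for r in finder.tip_of(n,cam)[:1]:print(n,cam,r["p"],r["xy"],at_z(cam,r["xy"],z,cc))
im=np.hstack([cv2.resize(a,(400,300)),cv2.resize(b[170:370,210:410],(400,300),interpolation=3)])
cv2.imwrite("pics/c6.png",cv2.convertScaleAbs(im[:,:,::-1],alpha=1.4))
E
```

```text
time_s: 11.68
tool_pos: [0.4775, 0.0274, 0.0271]
tool_rot: [180.0, -0.0, 10.8]
force: [-0.7, 1.2, 2.2]
grip_width: 0.064
grasp_force: 0.0
time_s: 12.55
tool_pos: [0.4491, -0.0188, 0.2584]
tool_rot: [-180.0, 0.0, 10.8]
force: [-0.1, 1.1, -0.4]
grip_width: 0.0648
grasp_force: 0.0
knob_grip wrist 0.81 [243.4, 147.8] [0.47886973 0.02316662 0.079     ]
knob_grip scene 0.61 [278.1, 214.3] [0.47974499 0.03209524 0.079     ]
dolly wrist 0.57 [246.7, 59.0] [0.57240125 0.04263723 0.        ]
dolly scene 0.56 [291.8, 256.8] [0.57457271 0.04292774 0.        ]
caster_wheel wrist 0.82 [233.3, 11.1] [0.59930199 0.05153979 0.095     ]
caster_wheel scene 0.74 [300.8, 243.4] [0.60972507 0.05218521 0.095     ]
middle_notch wrist 0.72 [243.0, 144.9] [0.47709036 0.02789676 0.03      ]
```

View pics/c6.png

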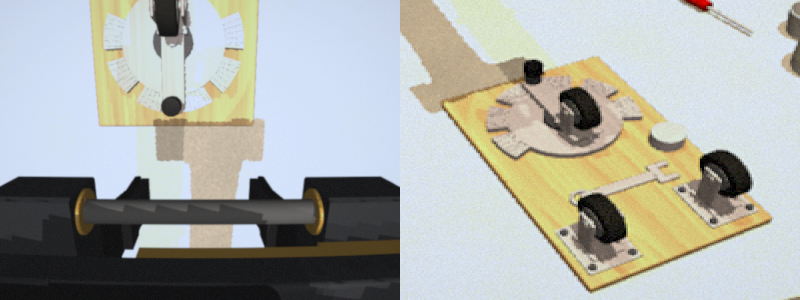

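The caster wheel is parallel to the fixed wheels. The arm points at the middle notch with the knob down, and the spanner and tin haven't moved. The plunger followed the spring down a full 15 mm.

```bash
python3 -c "
from cell import ticket
print(ticket.sign_off())"
```

```text
the job is handed in; nothing more can be done
None
```

The job is handed in at about 13 s of the 32 s limit: I lifted the plunger clear, swung the caster straight, and let the plunger drop home in the middle notch; the last pictures show it straight with the spanner and tin in place, but sign-off returned no verdict.

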